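Angle the rail past the post into the stock bay

TASK

Put the loose slotted aluminium rail away in the long low bay of the grey stock rack by pushing it along the bench, one end and then the other, angling it in behind the short steel post until its whole length lies in the bay against the back wall, then leave it. Only push it with the fingers: do not grasp, lift or tip the rail, and leave the small loose parts around it where they are.

Things in the scene. Friction and masses are not known exactly. Their poses are not given: they have to be found in the camera images.
- rail: the loose slotted aluminium rail: a rigid bar 220 mm long (its own y axis), 30 mm wide (its x) and 28 mm high, 0.25 to 0.5 kg, flat faces, lying on the bench; origin at the centre of its underside. It slides on the bench under a push of a few newtons.
- rail_left (a point): centre of the rail's left (+y) end face, 110 mm from the rail's centre, 14 mm above its underside. This is the end that has to go in behind the post.
- rail_right (a point): centre of the rail's right (-y) end face, 110 mm from the rail's centre, 14 mm above its underside
- bay: grey stock rack, fixed. Origin on the bench at the middle of the foot of the bay's back wall (inner face = plane x=0). The bay is open on top and at the front (-x), without a floor: the rail slides in on the bench. Inside, 300 mm long (y -150 to +150) between 8 mm end walls that reach out to x=-45; walls 30 mm high. Behind it (x 8 to 78) a 30 mm high block of part wells.
- post: fixed upright steel post, diameter 22 mm (23 at a black band), 60 mm high; origin at the centre of its foot. It stands in front of the left half of the bay, 72 to 82 mm out from the back wall and 45 to 65 mm left of the bay's middle: the opening between it and the right end wall is shorter than the rail.
- spool: grey wire spool standing on end, diameter 52, height 40, left of the post (mm); loose, not to be moved; origin at the centre of its underside
- jar: glass screw jar, diameter 44, height 60, to the right of the bay (mm); loose, not to be moved; origin at the centre of its underside
- connector: orange terminal strip 16 x 75 x 18 high, at the far left (mm); loose, not to be moved; origin at the centre of its underside
- heatsink: small finned aluminium heatsink 44 x 40 x 30 high, on the robot's side of the post (mm); loose, not to be moved; origin at the centre of its underside
- screwdriver: screwdriver 170 long lying at the left (mm); loose, not to be moved; origin under it along its length
- capacitor: black cylinder standing on end, diameter 25, height 45, at the far right (mm); loose, not to be moved; origin at the centre of its underside
There are look-alikes about, which are no part of the job. Several things have the shape of the rail; the one meant has the colours described above.

How it is judged:
By the outcome, as a careful person would: the job done as asked, in the order asked, and still so for the second after the job is handed in, with the robot touching nothing.
It also fails if it takes over 72 s, if anything falls off the work surface, if the arm or the gripper's body presses on something with over 40 N, if the wrist force passes 120 N, or if a joint passes its speed limit or range.

ROBOT

A 6-joint arm with a two-finger parallel gripper is mounted at the origin on the work surface. World frame = base frame: x ahead of the robot, y to its left, z up, the work surface at z = 0. Lengths are in m, angles in degrees, forces in N, time in s.
With the tool pointing down it reaches from about 0.25 to 0.725 m from the base axis. Payload 9.7 kg.
Tool frame: the origin (TCP) lies at the very end of the fingers, on their centre line; the grasp point (between the pads) lies 19 mm behind it; y points along the fingers, x is the direction in which the jaws open and shut, and the axes are right-handed (so a half turn about y gives the same grasp; the last joint's range is limited). The gripper opens to 85 mm and grips with 20 to 120 N. Pads are 22 mm wide; open, the fingers measure 114 mm over their backs; the gripper's body (76 mm by 85 mm) begins 54 mm behind the grasp point. The pads swing forward as they close: fully open they stand 13 mm farther back than shut.
Start: joints at [-69.901, 4.979, 10.078, 95.1, 0, 90], TCP at [0.189, -0.517, 0.231] pointing down, gripper open.
Joint ranges: [-179.16, 179.16], [-48.56, 103.87], [-65.8, 70.77], [-126.05, 130.52], [-82.76, 87.17], [-180, 180]. Speed limits (degrees/s): [127.2, 127.2, 147.25, 180, 180, 180].

INTERFACE

Orientations are given as [roll, pitch, yaw] about the fixed x, y, z axes, in that order (R = Rz(yaw) Ry(pitch) Rx(roll)).
In Python, from workcell import bot gives the robot as it stands.
- The arm moves only by the shell command python3 -m jog 'ROWS' [FORCE]. ROWS is JSON, a list of rows, each a list of 7 numbers: the closure, from 0 (fully open) to 1 (shut), then the shift along the world's x, y, z in units of 25 mm (1.0 is 25 mm), then the turn, a rotation vector about the world's x, y, z in units of 5 degrees (1.0 is 5 degrees). A call has 1 to 5 rows; each row is the pose to reach, as a shift and turn from the pose commanded when the call began; what a row does not reach only later rows make up. A row lasts 1/10 s, in which the tool goes at most 50 mm and 8.59 degrees, less where a joint would pass 70% of its speed; a pose out of reach is approached as far as the arm can. A call with a gripper value outside its range is refused whole. The fingers move at their own pace and stop on an object; FORCE is the grip in N (left out, the last holds). Time passes only in rows, so rows that repeat a pose let the fingers close. It gives the time, the measured TCP pose, the force and the opening at its end, in the units of the state.
- bot.get_obs(): the state, without advancing time (a new reading comes with each control period).
- bot.camera(name): name is "scene" or "top" or "wrist"; returns (picture, depth): 420x560x3 uint8, red, green, blue; 420x560 float32, m along the optical axis (not along the pixel's ray), 0 where there is no reading.
- bot.camera_model(name): a dict with "fx", "fy", "cx", "cy" (pixels), "k1" (the pictures are not rectified: a ray, as slopes to the right and down, at radius r is drawn at 1 + k1 r^2 times it, then the intrinsics apply), "rvec" (rotation vector, rad) and "tvec" (3), from world to camera coordinates, as OpenCV has them; the wrist camera has in their place "tool_from_camera" (4x4, takes a point from camera to tool coordinates, whose origin is the TCP and whose axes are the tool frame's). Camera axes: x right, y down, z forward; pixel columns grow to the right and rows downward; lengths in m; the calibration is good to about 2 mm. A picture is of the moment at which its call begins: read the wrist's pose just before it. camera_model takes no time and is no camera call.
- bot.job_done(): hands the job in, once; it reports no verdict.
Trained networks look in the newest picture that a camera, given by its name, has taken for a name from the list of things; names that differ only in an ending like _2 or _b are one class to them, and where a whole thing is asked for, a point or a joint stands for the part that bears it (a point fixed in the world has none). Each returns a list of dicts, best first, with "conf" (0 to 1); they miss things now and then, are a little off and sometimes report something else, mostly with a low value. They report only what shows in the picture. A call takes as long as a camera call. They do not tell look-alikes from the thing itself.
- bot.regions_of(camera, label): "pixels" (420x560 bool, what is visible of it) and "point" ([row, column] in pixels, amid what is visible of it).
The state is a dict: "time": time; "q": joint angles; "qd": joint speeds; "joint_efforts": joint torques, N m; "ee_pos": TCP position; "tcp_rot": TCP orientation; "wrist_force": force on the tool from outside, world axes, zero at the start; "torque": the same for the moment, N m; "opening": finger opening in m.
Only numpy, scipy, OpenCV 4.12 (cv2) and the standard library are available. Lean on these libraries where they do the work, as an engineer would, in place of code of your own. Each camera call takes 0.05 s, during which the arm holds its last target. There are 200 camera calls.

## Working session

There is one attempt and no reset: what is moved stays moved. The work goes in short steps, Python scripts to look and compute and a shell command to move; the robot and the scene stay as the last step left them, time stands still between calls to the robot, and variables do not carry over. Pictures are saved under pics/ and viewed, about 8 in all and at most 12, crops included, and the job is handed in when it is done.

```bash
mkdir -p pics; ls
cat > h.py <<'E'
import numpy as np, cv2
from workcell import bot
def cloud(name,depth,model=None):
    m=model or bot.camera_model(name)
    v,u=np.mgrid[0:420,0:560]
    K=np.array([[m['fx'],0,m['cx']],[0,m['fy'],m['cy']],[0,0,1.]])
    p=np.stack([u.ravel(),v.ravel()],1).astype(np.float64)[:,None]
    r=cv2.undistortPoints(p,K,np.array([m['k1'],0,0,0,0.]))[:,0]
    z=depth.ravel().astype(float)
    c=np.c_[r*z[:,None],z]
    R=cv2.Rodrigues(np.array(m['rvec'],float))[0]
    w=(c-np.array(m['tvec'],float).ravel())@R
    w[z==0]=np.nan
    return w.reshape(420,560,3)
def snap(name,fn=None):
    p,d=bot.camera(name)
    if fn: cv2.imwrite('pics/'+fn,p[...,::-1])
    return p,d,cloud(name,d)
E
python3 - <<'E'
from h import *
np.set_printoptions(precision=4,suppress=True)
for c in ['top','scene']:
    p,d,w=snap(c,c+'1.png')
    for n in ['rail','bay','post','spool','jar','connector','heatsink','screwdriver','capacitor']:
        for r in bot.regions_of(c,n)[:4]:
            P=w[r['pixels']];P=P[~np.isnan(P[:,0])]
            if len(P)<5: continue
            top=P[P[:,2]>np.percentile(P[:,2],90)-.004][:,:2]
            b=cv2.minAreaRect(top.astype(np.float32)*1000)
            print(c,n,round(r['conf'],2),np.round(r['point']),'z',np.percentile(P[:,2],[5,95]),'rect',np.round(b[0]),np.round(b[1]),round(b[2],1))
o=bot.get_obs();print(o['time'],o['ee_pos'],o['tcp_rot'],o['opening'])
E
```

```text
pics
top rail 0.76 [304. 205.] z [0.0024 0.0305] rect [297. 184.] [ 32. 220.] 66.1
top rail 0.59 [210. 334.] z [0.0249 0.0306] rect [ 517. -126.] [218.  30.] 81.4
top rail 0.55 [304. 361.] z [0.0014 0.0307] rect [ 295. -185.] [220.  32.] 16.6
top bay 0.96 [131. 286.] z [0.017 0.037] rect [686.   6.] [317. 123.] 82.9
top bay 0.58 [210. 336.] z [0.0239 0.0306] rect [ 518. -125.] [217.  30.] 81.9
top post 0.6 [178. 253.] z [0.0209 0.0615] rect [597.  69.] [16. 16.] 0.1
top spool 0.83 [196. 214.] z [0.0039 0.0422] rect [551. 164.] [50. 50.] 1.1
top jar 0.87 [171. 389.] z [0.0174 0.062 ] rect [ 615. -245.] [38. 38.] 88.0
top connector 0.71 [160. 176.] z [0.0054 0.0207] rect [645. 277.] [72. 17.] 72.2
top heatsink 0.63 [231. 223.] z [0.0003 0.0316] rect [471. 139.] [40. 42.] 67.4
top screwdriver 0.64 [205. 173.] z [0.0131 0.0268] rect [535. 270.] [19. 83.] 25.8
top capacitor 0.73 [131. 285.] z [0.0131 0.0368] rect [686.   7.] [316. 122.] 83.0
scene rail 0.96 [190. 144.] z [0.0071 0.0305] rect [ 299. -187.] [218.  31.] 16.1
scene rail 0.85 [140. 291.] z [0.006  0.0304] rect [299. 181.] [ 30. 225.] 66.3
scene bay 0.62 [299. 307.] z [0.0077 0.0378] rect [687.   5.] [316. 124.] 82.8
scene bay 0.5 [193. 306.] z [0.0013 0.0308] rect [471. 137.] [40. 47.] 67.8
scene post 0.74 [238. 313.] z [0.0034 0.0619] rect [600.  68.] [18. 18.] 18.5
scene spool 0.8 [208. 337.] z [0.0024 0.0415] rect [553. 162.] [50. 51.] 41.8
scene jar 0.77 [306. 164.] z [0.0118 0.0621] rect [ 617. -246.] [39. 38.] 57.9
scene connector 0.83 [223. 409.] z [0.0019 0.0203] rect [645. 276.] [74. 19.] 71.3
scene screwdriver 0.73 [188. 377.] z [0.013  0.0263] rect [537. 268.] [19. 83.] 27.5
scene capacitor 0.64 [285.  94.] z [0.0054 0.0477] rect [ 518. -335.] [22. 22.] 62.6
1.0 [ 0.189  -0.5165  0.2313] [-89.9999  -0.0013 -69.9015] 0.08565814115248761
```

View pics/top1.png

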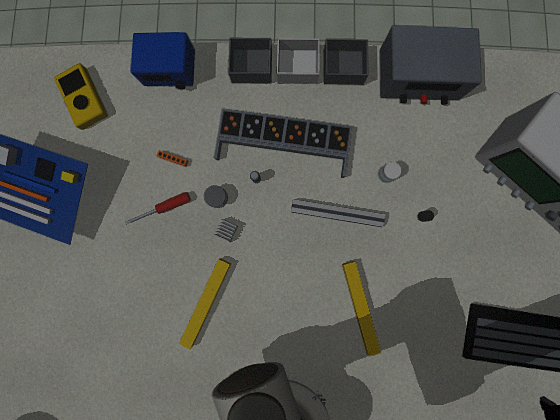

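View pics/scene1.png

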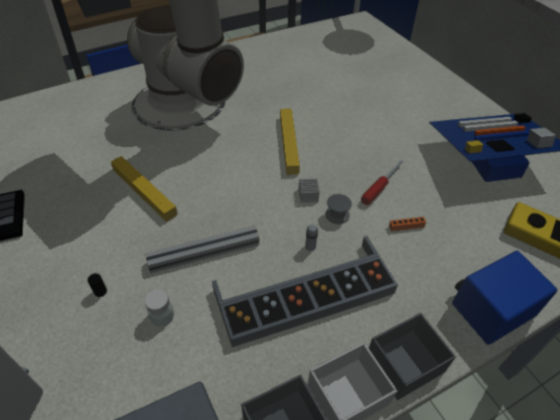

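The top view shows the grey slotted rail centred at about pixel (338, 211). The yellow bars are the look-alikes. The bay is at (286, 131) and the post at (255, 176). The scene view agrees.

In the world frame, the bay origin is about (0.670, 0.008) with yaw −7°. The rail is at about (0.517, −0.126) with yaw −8.6°. I'll move behind the rail's left end first.

```bash
python3 -m jog '[[1,1,1.67,0,0,0,1.7],[1,2,3.35,0,0,0,3.4],[1,3,5,0,0,0,5.1],[1,4,6.7,0,0,0,6.8],[1,5,8.4,0,0,0,8.6]]' 
python3 -m jog '[[1,1,1.67,0,0,0,0],[1,2,3.35,0,0,0,0],[1,3,5,0,0,0,0],[1,4,6.7,0,0,0,0],[1,5,8.4,0,0,0,0]]'
python3 -m jog '[[1,0.9,1.4,0,0,0,0],[1,1.8,2.8,-1,0,0,0],[1,1.8,2.8,-2.5,0,0,0],[1,1.8,2.8,-4,0,0,0],[1,1.8,2.8,-4,0,0,0]]'
```

```text
time: 1.5
ee_pos: [0.3145, -0.3048, 0.2314]
tcp_rot: [-90.0, -0.0, -27.0]
wrist_force: [0.2, 0.5, 0.0]
opening: 0.0124
time: 2.0
ee_pos: [0.4396, -0.0945, 0.2316]
tcp_rot: [-90.0, -0.1, -27.3]
wrist_force: [0.7, -1.2, 0.2]
opening: 0.0005
time: 2.5
ee_pos: [0.4815, -0.0259, 0.1266]
tcp_rot: [-90.2, 0.4, -27.3]
wrist_force: [-0.3, -0.6, 1.2]
opening: 0.0001
```

```bash
cat > loc.py <<'E'
from h import *
YB=np.deg2rad(-7.0); OB=np.array([669.6,8.]); RB=np.array([[np.cos(YB),-np.sin(YB)],[np.sin(YB),np.cos(YB)]])
def tobay(p): return (np.asarray(p,float)-OB)@RB
def loc(fn=None):
    for c in ['top','scene']:
        p,d,w=snap(c,fn and c+fn)
        for r in bot.regions_of(c,'rail'):
            P=w[r['pixels']]*1000;P=P[(~np.isnan(P[:,0]))&(P[:,2]>24)&(P[:,2]<34)]
            if len(P)<60: continue
            b=cv2.minAreaRect(P[:,:2].astype(np.float32))
            if b[0][0]<400: continue
            q=cv2.boxPoints(b); e=q[1]-q[0] if np.hypot(*(q[1]-q[0]))>np.hypot(*(q[2]-q[1])) else q[2]-q[1]
            if e[1]<0: e=-e
            yaw=np.degrees(np.arctan2(-e[0],e[1]))
            C=tobay(b[0]); a=np.deg2rad(yaw+7); u=np.array([-np.sin(a),np.cos(a)])
            print(c,round(r['conf'],2),'world',np.round(b[0],1),np.round(b[1],1),'yaw',round(yaw,1),'bay c',np.round(C,1),'L',np.round(C+110*u,1),'R',np.round(C-110*u,1),'rel',round(yaw+7,1))
    o=bot.get_obs();t=np.array(o['ee_pos'])*1000
    print('t',round(o['time'],2),'tcp',np.round(t,1),'bay',np.round(tobay(t[:2]),1),'rot',np.round(o['tcp_rot'],1),'F',np.round(o['wrist_force'],1),o['opening'])
if __name__=='__main__':
    import sys; loc(sys.argv[1] if len(sys.argv)>1 else None)
E
python3 loc.py
```

```text
top 0.4 world [ 503. -224.] [19.9 29.9] yaw 81.4 bay c [-137.1 -250.5] L [-247.  -247.6] R [ -27.1 -253.5] rel 88.4
scene 0.57 world [ 518.  -127.4] [220.2  34.3] yaw -7.9 bay c [-133.9 -152.9] L [-132.2  -42.9] R [-135.7 -262.9] rel -0.9
t 2.7 tcp [485.  -26.8 133.8] bay [-179.  -57.] rot [-89.9  -0.2 -27.3] F [ 0.1 -0.4 -0.2] 0.00013624016250557276
```

```bash
python3 -m jog '[[1,0,0,-1.5,0,0,0],[1,0,0,-3,0,0,0],[1,0,0,-4.2,0,0,0],[1,0,0,-4.85,0,0,0],[1,0,0,-4.85,0,0,0]]'
python3 -m jog '[[1,0.3,-0.04,0,0,0,0],[1,0.6,-0.08,0,0,0,0],[1,0.9,-0.12,0,0,0,0],[1,1.2,-0.16,0,0,0,0],[1,1.5,-0.2,0,0,0,0]]'
python3 -m jog '[[1,0.25,-0.04,0,0,0,0],[1,0.5,-0.07,0,0,0,0],[1,0.75,-0.1,0,0,0,0],[1,1.0,-0.14,0,0,0,0],[1,1.0,-0.14,0,0,0,0]]'
python3 loc.py 2.png
```

```text
time: 3.2
ee_pos: [0.4838, -0.0268, 0.0098]
tcp_rot: [-90.0, 0.0, -27.3]
wrist_force: [0.1, 0.3, 0.4]
opening: 0.0
time: 3.7
ee_pos: [0.5224, -0.0316, 0.0105]
tcp_rot: [-90.0, -0.0, -27.3]
wrist_force: [-1.9, 1.0, 2.0]
opening: 0.0002
time: 4.2
ee_pos: [0.5474, -0.0351, 0.0099]
tcp_rot: [-90.0, -0.0, -27.3]
wrist_force: [-0.2, -0.0, -0.1]
opening: 0.0
top 0.69 world [ 498.8 -194.7] [67.1 30.3] yaw -26.6 bay c [-144.8 -222. ] L [-107.9 -118.4] R [-181.6 -325.7] rel -19.6
scene 0.62 world [ 533.1 -129.8] [218.6  33.5] yaw -26.6 bay c [-118.7 -153.5] L [-81.9 -49.8] R [-155.5 -257.1] rel -19.6
scene 0.18 world [537.1 267. ] [16.7 81.2] yaw 27.3 bay c [-163.1  240.9] L [-225.   331.8] R [-101.2  150. ] rel 34.3
t 4.4 tcp [546.5 -35.   10. ] bay [-117.   -57.7] rot [-90.   -0.  -27.3] F [ 0.2 -0.2 -0.9] 9.40728029859564e-05
```

```bash
python3 -m jog '[[1,0.13,-0.02,0,0,0,0],[1,0.26,-0.03,0,0,0,0],[1,0.26,-0.03,0,0,0,0],[1,-0.6,0.1,0,0,0,0],[1,-0.6,0.1,1.5,0,0,0]]'
python3 -m jog '[[1,-0.3,0,1.5,0,0,0],[1,-0.8,-1.8,1.5,0,0,-0.2],[1,-1.3,-3.6,1.5,0,0,-0.38],[1,-1.8,-5.4,1.5,0,0,-0.38],[1,-2.3,-7.2,1.5,0,0,-0.38]]'
python3 -m jog '[[1,-0.34,-1.62,0,0,0,0],[1,-0.34,-1.62,0,0,0,0],[1,-0.34,-1.62,0,0,0,0]]'
python3 loc.py 3.png
```

```text
time: 4.9
ee_pos: [0.5255, -0.032, 0.0417]
tcp_rot: [-90.3, 0.7, -27.3]
wrist_force: [0.1, 0.2, 0.2]
opening: -0.0001
time: 5.4
ee_pos: [0.4736, -0.2141, 0.0855]
tcp_rot: [-90.0, -0.1, -29.2]
wrist_force: [1.7, -0.7, -0.2]
opening: 0.0004
time: 5.7
ee_pos: [0.4653, -0.2538, 0.085]
tcp_rot: [-90.0, -0.0, -29.3]
wrist_force: [0.7, -0.1, -0.1]
opening: 0.0004
top 0.87 world [ 534.8 -127.5] [216.   30.2] yaw -29.6 bay c [-117.3 -151. ] L [-75.  -49.4] R [-159.7 -252.5] rel -22.6
scene 0.75 world [ 535.5 -128.8] [220.1  34. ] yaw -29.3 bay c [-116.5 -152.1] L [-74.8 -50.3] R [-158.1 -253.9] rel -22.3
t 5.9 tcp [ 465.9 -252.    85.1] bay [-170.5 -282.9] rot [-90.   -0.  -29.1] F [-0.1 -0.1 -0.7] -9.98053502487611e-05
```

```bash
python3 -m jog '[[1,0,0,-1,0,0,0],[1,0,0,-2,0,0,0],[1,0,0,-3,0,0,0],[1,0,0,-3,0,0,0],[1,0.2,0.35,-3,0,0,0]]'
python3 -m jog '[[1,0.2,0.35,0,0,0,0],[1,0.4,0.7,0,0,0,0],[1,0.6,1.05,0,0,0,0],[1,0.8,1.4,0,0,0,0],[1,1.0,1.77,0,0,0,0]]'
python3 -m jog '[[1,0.1,0.17,0,0,0,0],[1,0.1,0.17,0,0,0,0]]'
python3 loc.py
```

```text
time: 6.4
ee_pos: [0.4705, -0.2438, 0.0105]
tcp_rot: [-90.0, 0.0, -29.2]
wrist_force: [0.6, 0.7, -0.2]
opening: 0.0
time: 6.9
ee_pos: [0.4967, -0.2001, 0.0117]
tcp_rot: [-90.1, -0.2, -29.2]
wrist_force: [-2.7, -5.4, 4.6]
opening: 0.0002
time: 7.1
ee_pos: [0.4989, -0.1949, 0.0107]
tcp_rot: [-90.0, -0.1, -29.1]
wrist_force: [0.4, 0.5, 0.3]
opening: 0.0003
top 0.73 world [556.4 -89. ] [219.1  30.7] yaw -29.0 bay c [-100.5 -110.1] L [-59.3  -8.1] R [-141.8 -212.1] rel -22.0
top 0.42 world [685.8   6.5] [316.5 122.1] yaw -7.2 bay c [16.2  0.5] L [ 16.6 110.5] R [  15.9 -109.5] rel -0.2
scene 0.81 world [555.9 -91.4] [221.6  34.2] yaw -29.0 bay c [-100.7 -112.5] L [-59.5 -10.5] R [-141.9 -214.4] rel -22.0
t 7.3 tcp [ 497.9 -195.5    9.9] bay [-145.6 -222.9] rot [-90.    0.  -29.2] F [-0.  -0.1 -0.9] 8.601259895693355e-05
```

```bash
python3 -m jog '[[1,0.24,0.42,0,0,0,0],[1,0.48,0.84,0,0,0,0],[1,0.72,1.26,0,0,0,0],[1,0.96,1.68,0,0,0,0],[1,1.2,2.1,0,0,0,0]]'
python3 -m jog '[[1,0,0,0,0,0,0]]'
python3 loc.py 4.png
```

```text
time: 7.8
ee_pos: [0.5285, -0.142, 0.0099]
tcp_rot: [-90.0, 0.0, -29.2]
wrist_force: [-1.6, -1.8, -0.9]
opening: -0.0002
time: 7.9
ee_pos: [0.529, -0.1415, 0.01]
tcp_rot: [-90.0, -0.0, -29.1]
wrist_force: [0.2, -0.4, 0.3]
opening: -0.0003
top 0.96 world [588.5 -32.4] [212.9  30. ] yaw -29.1 bay c [-75.6 -49.9] L [-34.1  52. ] R [-117.  -151.8] rel -22.1
scene 0.81 world [587.9 -35.5] [218.6  34. ] yaw -29.5 bay c [-75.8 -53.2] L [-33.6  48.4] R [-118.  -154.8] rel -22.5
t 8.1 tcp [ 528.  -143.3   10.1] bay [-122.1 -167.4] rot [-90.   -0.  -29.2] F [-0.2 -0.1  0.1] -2.2603221242024687e-05
```

View pics/scene4.png

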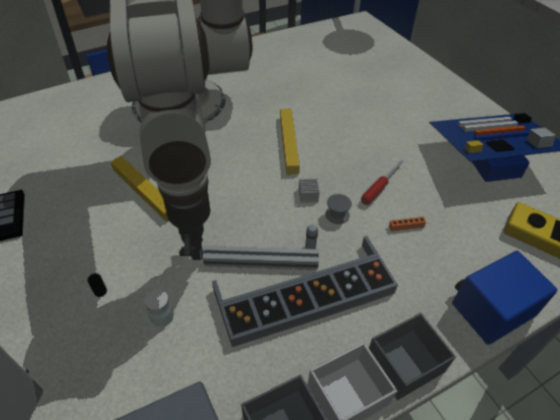

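The left end, at about pixel (317, 257), is passing behind the post at (312, 237) with clearance. I'll keep pushing along the same line.

```bash
python3 -m jog '[[1,0.2,0.35,0,0,0,0],[1,0.4,0.7,0,0,0,0],[1,0.6,1.05,0,0,0,0],[1,0.75,1.32,0,0,0,0],[1,0.9,1.6,0,0,0,0]]'
python3 -m jog '[[1,0,0,0,0,0,0]]'
python3 loc.py
```

```text
time: 8.6
ee_pos: [0.5509, -0.1026, 0.0101]
tcp_rot: [-90.0, -0.0, -29.2]
wrist_force: [-1.8, -3.7, 1.6]
opening: 0.0002
time: 8.7
ee_pos: [0.5511, -0.102, 0.01]
tcp_rot: [-90.0, 0.0, -29.1]
wrist_force: [0.3, -0.3, -0.2]
opening: 0.0001
top 0.94 world [614.1  13.2] [201.3  30.5] yaw -29.6 bay c [-55.7  -1.6] L [-13.4  99.9] R [ -98.1 -103.2] rel -22.6
scene 0.9 world [609.6   3.7] [218.1  33.5] yaw -29.1 bay c [-59.1 -11.6] L [-17.6  90.3] R [-100.5 -113.5] rel -22.1
t 8.9 tcp [ 550.5 -103.1   10. ] bay [-104.7 -124.8] rot [-90.    0.  -29.2] F [ 1.2 -0.3 -0. ] 0.00013592656687276737
```

```bash
python3 -m jog '[[1,-0.3,-0.52,0,0,0,0],[1,-0.5,-0.6,1.5,0,0,0],[1,-0.7,-0.3,2.5,0,0,1.5],[1,-0.82,1,2.5,0,0,3],[1,-0.82,1.97,2.5,0,0,4.4]]'
python3 -m jog '[[1,0,0,-1.2,0,0,0],[1,0,0,-2.5,0,0,0],[1,0,0,-2.5,0,0,0]]'
python3 loc.py
```

```text
time: 9.4
ee_pos: [0.5298, -0.0543, 0.0737]
tcp_rot: [-90.0, -0.1, -7.0]
wrist_force: [0.0, 0.5, -0.3]
opening: 0.0
time: 9.7
ee_pos: [0.5269, -0.0543, 0.0062]
tcp_rot: [-90.0, 0.4, -7.2]
wrist_force: [-0.8, 0.7, -1.0]
opening: 0.0001
top 0.84 world [638.5  56.1] [102.   30.2] yaw -29.4 bay c [-36.8  43.9] L [  5.1 145.6] R [-78.7 -57.8] rel -22.4
scene 0.92 world [617.4  -1.2] [219.9  51.9] yaw -29.2 bay c [-50.7 -15.5] L [-9.2 86.4] R [ -92.2 -117.3] rel -22.2
t 9.9 tcp [530.9 -54.6  11.9] bay [-130.1  -79.1] rot [-90.   -0.1  -7.2] F [ 0.2  1.1 -0. ] 0.00033323828760688766
```

```bash
python3 -m jog '[[1,0.44,-0.05,0,0,0,0],[1,0.88,-0.11,0,0,0,0],[1,1.3,-0.16,0,0,0,0],[1,1.74,-0.21,0,0,0,0],[1,2.18,-0.27,0,0,0,0]]'
python3 -m jog '[[1,0,0,0,0,0,0]]'
python3 loc.py 5.png
```

```text
time: 10.4
ee_pos: [0.5855, -0.0609, 0.0099]
tcp_rot: [-90.0, 0.0, -7.2]
wrist_force: [-2.9, -1.2, 2.6]
opening: 0.0003
time: 10.5
ee_pos: [0.5862, -0.0609, 0.0098]
tcp_rot: [-90.0, -0.0, -7.2]
wrist_force: [-0.0, 0.1, 0.4]
opening: 0.0
top 0.62 world [643.   54.4] [123.   30.6] yaw -12.6 bay c [-32.1  42.8] L [-21.3 152.3] R [-42.8 -66.7] rel -5.6
scene 0.76 world [633.1   5.6] [221.   42.4] yaw -15.9 bay c [-36.   -6.8] L [-19.  101.9] R [ -53.  -115.5] rel -8.9
t 10.7 tcp [584.4 -60.7   9.9] bay [-76.2 -78.5] rot [-90.    0.   -7.2] F [-1.1  0.1 -0.2] 1.1082072372426536e-05
```

View pics/scene5.png

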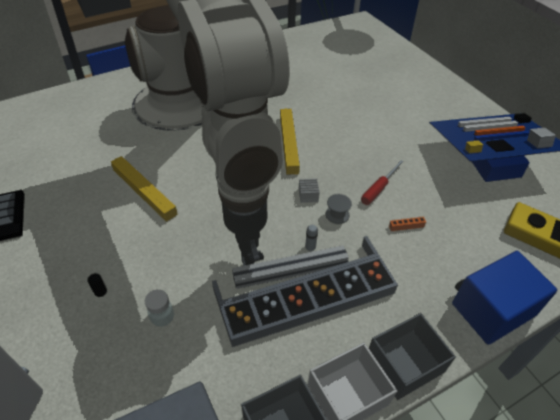

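The left end is in the bay behind the post, and the right end, near pixel (235, 280), is swinging in. I'll push a little more here and then move the finger nearer the centre.

```bash
python3 -m jog '[[1,0.16,-0.02,0,0,0,0],[1,0.32,-0.04,0,0,0,0],[1,0.48,-0.06,0,0,0,0],[1,0.48,-0.06,0,0,0,0]]'
python3 -m jog '[[1,-0.4,0.05,0,0,0,0],[1,-0.2,1.7,0,0,0,0],[1,-0.2,1.7,0,0,0,0]]'
python3 loc.py
```

```text
time: 11.1
ee_pos: [0.597, -0.0623, 0.01]
tcp_rot: [-90.0, -0.0, -7.2]
wrist_force: [-0.2, -0.1, 0.1]
opening: -0.0
time: 11.4
ee_pos: [0.5911, -0.0169, 0.0102]
tcp_rot: [-89.9, -0.0, -7.1]
wrist_force: [-0.7, -0.5, -0.0]
opening: -0.0
top 0.54 world [651.1  97.4] [37.5 30.2] yaw -8.6 bay c [-29.2  86.5] L [-26.2 196.4] R [-32.3 -23.5] rel -1.6
scene 0.88 world [646.1   4.8] [221.   50.1] yaw -8.6 bay c [-23.  -6.] L [-19.9 103.9] R [ -26. -116.] rel -1.6
t 11.6 tcp [591.2 -20.1  10.1] bay [-74.4 -37.4] rot [-90.   -0.   -7.2] F [ 0.1 -1.4 -0.5] -0.000125296113958697
```

```bash
python3 -m jog '[[1,0.26,-0.03,0,0,0,0],[1,0.52,-0.06,0,0,0,0],[1,0.78,-0.1,0,0,0,0],[1,1.02,-0.13,0,0,0,0],[1,1.02,-0.13,0,0,0,0]]'
python3 -m jog '[[1,-0.6,0.07,0,0,0,0],[1,-0.6,0.07,1.5,0,0,0],[1,-0.6,0.07,3.2,0,0,0],[1,-0.6,0.07,3.2,0,0,0]]'
python3 loc.py
```

```text
time: 12.1
ee_pos: [0.6177, -0.0235, 0.0098]
tcp_rot: [-90.0, 0.0, -7.2]
wrist_force: [-0.3, -0.1, -0.0]
opening: 0.0002
time: 12.5
ee_pos: [0.605, -0.0215, 0.0963]
tcp_rot: [-89.9, -0.5, -7.2]
wrist_force: [1.2, 0.0, 0.7]
opening: -0.0002
top 0.63 world [658.  104.9] [24.4 29.8] yaw 89.9 bay c [-23.3  94.8] L [-132.5   81.6] R [ 85.9 108. ] rel 96.9
scene 0.57 world [653.    5.1] [221.   38.3] yaw -5.3 bay c [-16.1  -4.9] L [-19.4 105. ] R [ -12.8 -114.9] rel 1.7
t 12.7 tcp [601.7 -21.4  88.9] bay [-63.8 -37.4] rot [-90.    0.1  -7.2] F [ 0.1 -0.4 -0.1] 0.00023889429640337037
```

```bash
python3 -m jog '[[1,0.2,1.7,0,0,0,0],[1,0.4,3.4,0,0,0,0],[1,0.61,4.98,0,0,0,0],[1,0.61,4.98,0,0,0,0]]'
python3 -m jog '[[1,0,0,-1.2,0,0,0],[1,0,0,-2.4,0,0,0],[1,0,0,-3.15,0,0,0],[1,0,0,-3.15,0,0,0]]'
python3 -m jog '[[1,0.2,-0.02,0,0,0,0],[1,0.4,-0.05,0,0,0,0],[1,0.6,-0.07,0,0,0,0],[1,0.74,-0.09,0,0,0,0],[1,0.74,-0.09,0,0,0,0]]'
python3 loc.py 6.png
```

```text
time: 13.1
ee_pos: [0.6167, 0.1073, 0.0879]
tcp_rot: [-90.0, 0.1, -7.0]
wrist_force: [-1.0, 0.2, -0.7]
opening: -0.0005
time: 13.5
ee_pos: [0.6146, 0.1023, 0.0067]
tcp_rot: [-90.1, 0.4, -7.2]
wrist_force: [-0.0, -0.3, 0.4]
opening: 0.0
time: 14.0
ee_pos: [0.6361, 0.1011, 0.0119]
tcp_rot: [-90.0, 0.0, -7.2]
wrist_force: [-2.5, 0.2, 1.8]
opening: 0.0003
top 0.85 world [648.9 -15.6] [176.2  30.9] yaw -7.9 bay c [-17.7 -25.9] L [-15.9  84. ] R [ -19.5 -135.9] rel -0.9
scene 0.6 world [652.7   5.2] [221.4  35.2] yaw -7.2 bay c [-16.4  -4.8] L [-16.1 105.2] R [ -16.8 -114.8] rel -0.2
t 14.2 tcp [636.1 101.   11.5] bay [-44.6  88.2] rot [-90.   -0.   -7.2] F [ 0.  -0.3 -0.9] -2.3508797391427013e-05
```

View pics/scene6.png

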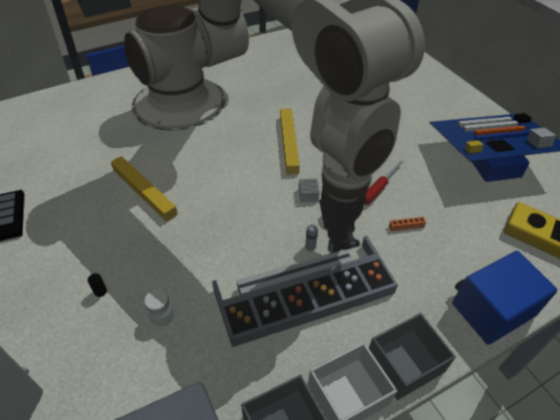

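The rail lies almost parallel to the back wall with about 2 mm still to go. I'll press lightly at the left, watching the force, and then at the right.

```bash
python3 -m jog '[[1,0.05,0,0,0,0,0],[1,0.1,0,0,0,0,0]]'
python3 -m jog '[[1,0.05,0,0,0,0,0],[1,0.05,0,0,0,0,0]]'
python3 -m jog '[[1,0,0,0,0,0,0]]'
```

```text
time: 14.4
ee_pos: [0.6364, 0.101, 0.0114]
tcp_rot: [-90.0, 0.2, -7.2]
wrist_force: [-16.2, 0.7, 10.6]
opening: 0.0
time: 14.6
ee_pos: [0.6365, 0.101, 0.0114]
tcp_rot: [-90.1, 0.3, -7.2]
wrist_force: [-18.7, -0.1, 11.5]
opening: 0.0002
time: 14.7
ee_pos: [0.6365, 0.101, 0.0114]
tcp_rot: [-90.1, 0.3, -7.2]
wrist_force: [-18.9, 0.0, 11.6]
opening: -0.0003
```

```bash
python3 -m jog '[[1,-0.7,0.1,0,0,0,0],[1,-0.75,0.1,1.5,0,0,0],[1,-0.75,0.1,3.1,0,0,0],[1,-1.0,-1.6,3.1,0,0,0],[1,-1.2,-3.4,3.1,0,0,0]]'
python3 -m jog '[[1,-0.2,-1.6,0,0,0,0],[1,-0.4,-3.2,0,0,0,0],[1,-0.4,-3.2,-1.5,0,0,0],[1,-0.4,-3.2,-3.1,0,0,0],[1,-0.4,-3.2,-3.1,0,0,0]]'
python3 -m jog '[[1,0.2,-0.02,0,0,0,0],[1,0.4,-0.05,0,0,0,0],[1,0.6,-0.07,0,0,0,0],[1,0.68,-0.08,0,0,0,0],[1,0.68,-0.08,0,0,0,0]]'
python3 loc.py
```

```text
time: 15.2
ee_pos: [0.6105, 0.016, 0.0906]
tcp_rot: [-90.0, -0.2, -7.0]
wrist_force: [0.1, -0.6, -1.2]
opening: 0.0001
time: 15.7
ee_pos: [0.5962, -0.0642, 0.006]
tcp_rot: [-90.0, 0.5, -7.3]
wrist_force: [-0.8, 0.9, -0.7]
opening: 0.0001
time: 16.2
ee_pos: [0.6157, -0.0656, 0.0133]
tcp_rot: [-90.0, 0.1, -7.2]
wrist_force: [-14.4, 1.0, 11.2]
opening: -0.0002
top 0.59 world [658.2  51.8] [121.8  29.5] yaw -6.7 bay c [-16.7  42.1] L [-17.3 152.1] R [-16.1 -67.9] rel 0.3
scene 0.93 world [652.1   4.3] [219.3  30.7] yaw -6.7 bay c [-16.9  -5.8] L [-17.5 104.2] R [ -16.4 -115.8] rel 0.3
t 16.4 tcp [615.8 -65.6  13.3] bay [-44.5 -79.7] rot [-90.    0.1  -7.2] F [-13.3   0.9  10.8] -3.9489315991008724e-05
```

Both ends contact the wall. I'll retreat clear and measure with an unobstructed view.

```bash
python3 -m jog '[[1,-0.7,0.1,0,0,0,0],[1,-0.9,0.1,1.5,0,0,0],[1,-0.9,0.1,3.5,0,0,0],[1,-2.4,-1.2,4,0,0,0],[1,-3.8,-2.5,4.5,0,0,0]]'
python3 -m jog '[[1,-1.5,-1.2,0.5,0,0,0],[1,-3,-2.4,1,0,0,0],[1,-4.5,-3.6,1.5,0,0,0],[1,-4.5,-3.6,1.5,0,0,0]]'
python3 loc.py 7.png
python3 - <<'E'
from loc import *
for c in ['top','scene']:
    p,d,w=snap(c)
    for n in ['bay','post','spool','jar','connector','heatsink','screwdriver','capacitor']:
        for r in bot.regions_of(c,n)[:1]:
            P=w[r['pixels']];P=P[~np.isnan(P[:,0])]
            top=P[P[:,2]>np.percentile(P[:,2],90)-.004][:,:2]
            b=cv2.minAreaRect(top.astype(np.float32)*1000)
            print(c,n,round(r['conf'],2),np.round(b[0]),np.round(b[1]),round(b[2],1))
p,_=bot.camera('top')
cv2.imwrite('pics/crop7.png',cv2.resize(p[95:250,120:440,::-1],None,fx=2.5,fy=2.5,interpolation=cv2.INTER_CUBIC))
E
```

```text
time: 16.9
ee_pos: [0.523, -0.1283, 0.127]
tcp_rot: [-90.0, -0.3, -7.0]
wrist_force: [0.6, -1.5, 0.1]
opening: -0.0002
time: 17.3
ee_pos: [0.4075, -0.2212, 0.1651]
tcp_rot: [-90.2, -0.3, -7.4]
wrist_force: [0.1, -0.3, 0.7]
opening: 0.0002
top 0.91 world [653.1   5.6] [220.7  32. ] yaw -7.5 bay c [-16.1  -4.4] L [-15.  105.6] R [ -17.2 -114.4] rel -0.5
scene 0.89 world [653.1   5.3] [221.1  32.1] yaw -6.8 bay c [-16.   -4.7] L [-16.5 105.3] R [ -15.6 -114.7] rel 0.2
t 17.5 tcp [ 410.3 -217.9  161.7] bay [-229.8 -255.8] rot [-90.   -0.1  -7.2] F [-0.5 -0.3 -0.5] 0.00018838544823032306
top bay 0.85 [686.   7.] [316. 122.] 82.9
top spool 0.7 [551. 163.] [50. 47.] 72.7
top jar 0.6 [ 617. -245.] [39. 38.] 59.8
top connector 0.73 [ 515. -332.] [22. 24.] 40.8
top heatsink 0.7 [470. 138.] [37. 42.] 64.9
top screwdriver 0.89 [536. 270.] [20. 83.] 22.9
scene bay 0.95 [686.   6.] [317. 124.] 82.8
scene post 0.77 [600.  69.] [18. 16.] 29.1
scene spool 0.63 [552. 162.] [50. 50.] 80.0
scene jar 0.89 [ 617. -247.] [39. 38.] 5.0
scene connector 0.76 [644. 275.] [75. 20.] 72.6
scene heatsink 0.69 [472. 137.] [40. 46.] 65.8
scene screwdriver 0.95 [536. 268.] [18. 84.] 25.4
scene capacitor 0.69 [ 517. -335.] [24. 22.] 51.2
```

View pics/crop7.png

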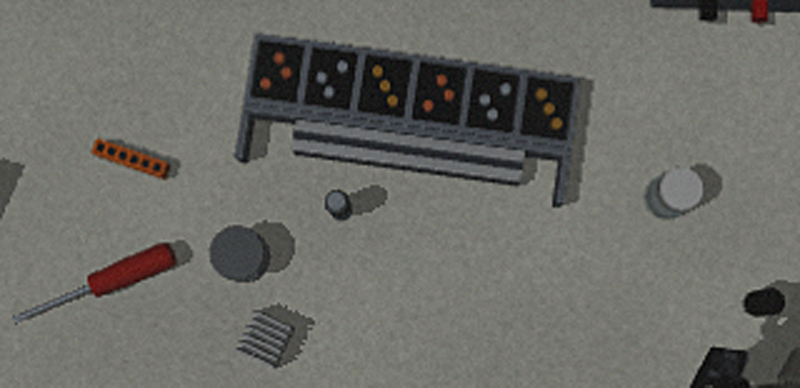

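The crop shows the rail flush in the bay along the back wall, from about (293, 137) to (523, 168), between the end walls and behind the post at (338, 204). The small parts have not moved, and the robot is clear of everything.

```bash
python3 -c "
from workcell import bot
print(bot.job_done())"
```

```text
the job is handed in; nothing more can be done
None
```

The rail is put away: it lies flat against the bay's back wall, behind the post, and the job was handed in at about 18 s of the 72 s allowed. I only pushed it with closed fingers. I angled the left end forward, pushed the right end along the rail's axis until the left end was behind the post, swung the right end in, then nudged both ends to the wall.

- **Position:** Both cameras put the rail's centre at about x = −16 mm in the bay frame, where flush is −15 mm. It is parallel to the wall within about 0.5° and spans y from about −114 to +105 mm, so its whole length is inside the bay.
- **Contact with the wall:** Pushing at each end met firm resistance. The highest wrist force I saw was about 22 N, well under the limit.
- **Other parts:** Every small part is where it started, within the 1–3 mm measuring noise.
- **Disagreements:** In the last check the top camera's network mistook the capacitor for the connector and missed the post. The scene camera found all of these in their original places. Earlier top-camera rail readings were off while the arm blocked the view, so I used the scene camera and the tool position then.

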